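Post the empty carton through the card caddy's swing flap

ROBOT

A 6-joint arm with a two-finger parallel gripper is mounted at the origin on a cart in front of the work surface, level with it; the furniture and walls round the work are solid. World frame = base frame: x ahead of the robot, y to its left, z up, the work surface at z = 0. Lengths are in m, angles in rad, forces in N, time in s.
With the tool pointing down it reaches from about 0.375 to 0.925 m from the base axis. Payload 5.7 kg.
Tool frame: the origin (TCP) lies at the very end of the fingers, on their centre line; the grasp point (between the pads) lies 19 mm behind it; z points along the fingers, y is the direction in which the jaws open and shut (so a half turn about z gives the same grasp; the last joint's range is limited). The gripper opens to 88 mm and grips with 3 to 60 N. Pads are 20 mm wide; open, the fingers measure 115 mm over their backs; the gripper's body (75 mm by 178 mm) begins 61 mm behind the grasp point.
Start: joints at [-1.409, 0.359, 1.51, -0, 1.272, -0.115], TCP at [0.164, -0.577, 0.223] pointing down, gripper open.
Joint ranges: [-2.97, 2.97], [-1.01, 2.36], [0.21, 2.38], [-0.96, 4.11], [0.2, 2.71], [-2.98, 2.98]. Speed limits (rad/s): [2.39, 2.39, 3.14, 3.14, 3.14, 3.14].

INTERFACE

Orientations are given as a unit quaternion [x, y, z, w].
In Python, from workcell import observe, snapshot, close_job gives the robot as it stands.
- The arm moves only by the tool step_arm, never from a script. Its arguments are lists of equal length, an entry for each row: "hand": the closure, from -1 (fully open) to 1 (shut); "linear": the shift along the tool's x, y, z in units of 1 m (1.0 is 1 m), a list of three; "dr": the turn, a rotation vector about the tool's x, y, z in units of 360 degrees (1.0 is 360 degrees), a list of three. In form: {"hand": [hand, ...], "linear": [[dx, dy, dz], ...], "dr": [[ax, ay, az], ...]}. A call has 1 to 20 rows; each row is the pose to reach, as a shift and turn from the pose measured when the call began, along the tool's axes at that moment, turning the shorter way round; what a row does not reach only later rows make up. A row lasts 1/12 s, in which the tool goes at most 41.7 mm and 7.16 degrees, less where a joint would pass 70% of its speed; a pose out of reach is approached as far as the arm can. A call with a number of a shift or a turn outside -1 to 1 is refused whole. A call with a gripper value outside its range is refused whole. The fingers move at their own pace and stop on an object; "grip_force" is the grip in N (left out, the last holds). Time passes only in rows, so rows that repeat a pose let the fingers close. It gives the time, the measured TCP pose, the force and the opening at its end, in the units of the state.
- observe(): the state, without advancing time (a new reading comes with each control period).
- snapshot(name): name is "side" or "top"; returns a dict with "pixels" (480x640x3 uint8, blue, green, red), "mtx" (3x3 intrinsics, pixels), "R" (3x3) and "t" (3): a world point X has camera coordinates R X + t. Camera axes: x right, y down, z forward; pixel columns grow to the right and rows downward; lengths in m; the calibration is good to about 2 mm. A picture is of the moment at which its call begins. There is no depth.
- close_job(): hands the job in, once; it reports no verdict.
The state is a dict: "time": time; "joints": joint angles; "qvel": joint speeds; "joint_efforts": joint torques, N m; "tcp_pos": TCP position; "tool_rot": TCP orientation; "ft_force": force on the tool from outside, world axes, zero at the start; "ft_torque": the same for the moment, N m; "finger_gap": finger opening in m.
Only numpy, scipy, OpenCV 4.12 (cv2) and the standard library are available. Lean on these libraries where they do the work, as an engineer would, in place of code of your own. Each camera call takes 0.05 s, during which the arm holds its last target. There are 200 camera calls.

TASK

Clear the empty chocolate carton away: bring it over the card caddy and push it down through the caddy's blue swing flap (push it in by hand, do not just throw it), then let go and take the hand away so that the carton lies right inside and the flap falls shut behind it. Do not shift the other things on the worktop.

Things in the scene. Friction and masses are not known exactly. Their poses are not given: they have to be found in the camera images.
- carton_center (a point): The empty chocolate carton (green, red and cream card box, rigid, about 60 g), loose, standing on its long narrow edge on the worktop: 30 mm thick along its own x, 157 mm long along its own y, 92 mm high along its own z. This point is its centre, 46 mm above its underside.
- caddy: Card caddy: fixed grey countertop recycling bin with black hood, blue flap and a cardboard-coloured badge in front. 190 mm deep (x), 214 mm wide (y). Origin: centre of its underside; own +x points from front (robot side) to back. Front lip 175 mm high at x=-95 mm; the hood slopes up from it at 22 degrees to 226 mm at x=+30 mm, then is flat. Inside: empty, floor 9 mm above the worktop.
- caddy_mouth (a point): Middle of the clear gap that the open flap leaves between front lip and axle: caddy x=-48 mm, y=0, at lip height (175 mm). Axes as the caddy's. The shut flap lies some 20 mm above it. The opening is 190 mm wide along y between the side rails and reaches from x=-87 mm (lip) to x=-7 mm (axle); the carton goes in with its length along the caddy's y.
- caddy_axle (a point): Middle of the flap's axle, which runs along the caddy's y at caddy x=-7 mm, 210 mm above the worktop. The flap is 184 mm wide, 4 mm thick; in front of the axle it is 90 mm long and reaches down to the front lip; behind it, 34 mm with the counterweight, which swings up out of the hood (to 245 mm above the worktop) as the front goes down.
- caddy_flap (a joint): Angle of the blue flap (rad): 0 shut, flush with the slope; up to 1.05 as its front part swings down into the caddy. A counterweight shuts it: about 0.9 N straight down in the middle of the front part starts it, rather more than the carton's weight; lighter as it opens. Pushed until its underside is some 60 mm below the front lip, the carton drops in when let go; the flap then falls shut.
- mug: White mug with coloured diamonds, 78 mm across, 101 mm high, bystander. Origin: centre of its underside.
- jar: Clear jar with red lid, 92 mm across, 149 mm high, bystander. Origin: centre of its underside.
- food_tin: Red food tin, 76 mm across, 110 mm high, bystander. Origin: centre of its underside.
- spice: Small spice jar with red cap, 45 mm across, 106 mm high, bystander. Origin: centre of its underside.
- teaspoon: Steel teaspoon lying flat, 130 mm long, bystander. Origin: centre of its underside.
- brush_1: Grey washing-up brush lying on the worktop, 269 mm long, bystander. Origin: centre of its underside.

How it is judged:
On the way:
1. the hand pushes the carton into the flap, so that the flap is at least 0.2 rad open while the fingers touch the carton (value of joint caddy_flap above 0.2 rad and contact force between the fingers and carton above 0.1 N and horizontal distance between carton_center and caddy_mouth below 0.09 m), for 0.1 s.
At the end, for the whole second after the job is handed in: The carton lies at rest inside the caddy (its centre within the caddy's outline and less than 130 mm above the worktop) and the flap has fallen shut (less than 0.06 rad open) (x of carton_center in the frame of caddy between -0.095 and 0.095 m and y of carton_center in the frame of caddy between -0.107 and 0.107 m and z of carton_center in the frame of caddy below 0.13 m and value of joint caddy_flap below 0.06 rad and linear speed of carton below 0.03 m/s); the robot touches nothing.
It fails at once if a bystander (mug, jar, tin, spice jar, teaspoon, brush) is shifted by more than 40 mm (distance of any of mug, jar, food_tin, spice, teaspoon, brush_1 from where it was at the start of the episode above 0.04 m).
It also fails if it takes over 38 s, if anything falls off the work surface, if the arm or the gripper's body presses on something with over 40 N, if the wrist force passes 120 N, or if a joint passes its speed limit or range.

## Working session

There is one attempt and no reset: what is moved stays moved. The work goes in short steps, Python scripts to look and compute and a tool call to move; the robot and the scene stay as the last step left them, time stands still between calls to the robot, and variables do not carry over. Pictures are saved under pics/ and viewed, about 8 in all and at most 12, crops included, and the job is handed in when it is done.

Besides the shell and the picture viewer there is one more tool, called after "Request:" as name(argument=value, ...), one argument or row to a line, values as JSON. step_arm: Moves the arm, as the interface text tells. Shifts and turns lie within -1 to 1; 1 stands for 1 m of shift or 360 degrees of turn. Its arguments: {"type":"object","properties":{"hand":{"type":"array","items":{"type":"number"}},"linear":{"type":"array","items":{"type":"array","items":{"type":"number"}}},"dr":{"type":"array","items":{"type":"array","items":{"type":"number"}}},"grip_force":{"type":"number"}},"required":["hand","linear","dr"]}

```bash
mkdir -p pics
python3 - <<'E'
from workcell import observe, snapshot
import cv2,pickle
print(observe())
for n in("side","top"):
    s=snapshot(n);cv2.imwrite(f"pics/{n}0.png",s["pixels"]);pickle.dump(s,open(f"{n}0.pkl","wb"))
    print(n,s["mtx"].tolist(),s["R"].tolist(),s["t"])
E
```

```text
{'time': 0.0, 'joints': array([-1.40911460e+00,  3.59452580e-01,  1.51144443e+00, -1.17997157e-05,
        1.27252683e+00, -1.15087707e-01]), 'qvel': array([-2.14563704e-04, -7.65574062e-04, -8.42951693e-04, -9.94195481e-04,
        1.97772084e-05, -3.16337439e-04]), 'joint_efforts': array([-4.12926943e-05, -5.15382385e+01, -2.70726156e+01,  6.70321332e-02,
        3.49412137e-02, -1.28855404e-04]), 'tcp_pos': array([ 0.1638301 , -0.57646135,  0.22183627]), 'tool_rot': array([ 9.90439451e-01,  1.37945119e-01, -2.69647990e-05, -9.15209380e-04]), 'ft_force': array([ 0.22506716, -0.87942886, -0.03841623]), 'ft_torque': array([-0.05452606, -0.05654211,  0.01147385]), 'finger_gap': 0.0881169831588486}
side [[565.5808111183977, 0.0, 310.7451020254113], [0.0, 565.5808111183977, 233.74049451638058], [0.0, 0.0, 1.0]] [[-0.9848330250585553, -0.17183828472090945, 0.023989928265640746], [-0.11615010919839988, 0.5502346272298814, -0.826892379412456], [0.12889167889051142, -0.8171373562023517, -0.5618482679615702]] [0.57925083 0.175108   1.06131505]
top [[578.6790813283945, 0.0, 313.9354831113794], [0.0, 578.6790813283945, 234.4122632442657], [0.0, 0.0, 1.0]] [[0.01842119365056803, -0.9995252285271076, 0.02469771573084299], [-0.9965773917102878, -0.020346632724424177, -0.08012188757572501], [0.0805863633402575, -0.02313724431756419, -0.9964790544557279]] [0.03455004 0.60747314 1.23239862]
```

View pics/side0.png

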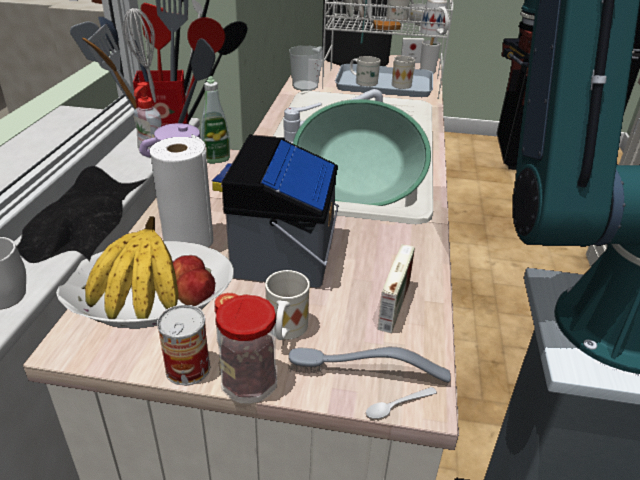

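View pics/top0.png

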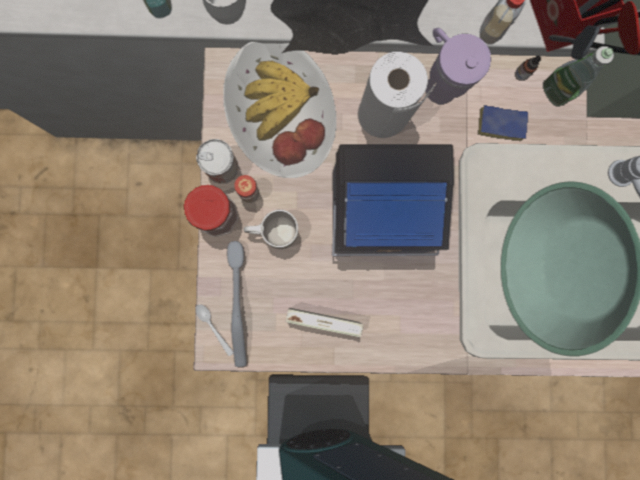

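The side view shows the carton at about (397,290) and the caddy with its blue flap at about (300,180). In the top view, the carton's upper edge face runs from (290,315) to (361,330), and the flap spans x 346–447, y 182–248. Next I'll cast rays to measure both.

```bash
cat > h.py <<'E'
import numpy as np,cv2
def ray(s,uv,z):
    d=np.linalg.inv(s["mtx"])@np.array([uv[0],uv[1],1.]); R=s["R"];t=np.array(s["t"])
    c=-R.T@t; w=R.T@d
    return c+w*(z-c[2])/w[2]
def proj(s,X):
    p=s["mtx"]@(s["R"]@np.array(X)+s["t"]); return p[:2]/p[2]
def big(m): 
    cs,_=cv2.findContours(m,cv2.RETR_EXTERNAL,cv2.CHAIN_APPROX_NONE); return max(cs,key=cv2.contourArea)
E
python3 - <<'E'
from h import *
import pickle
s=pickle.load(open("top0.pkl","rb"));im=s["pixels"];hsv=cv2.cvtColor(im,cv2.COLOR_BGR2HSV)
roi=np.zeros(im.shape[:2],np.uint8);roi[295:350,275:375]=1
bg=np.median(im[295:350,275:375].reshape(-1,3),0);print(bg)
m=((np.abs(im.astype(int)-bg).sum(2)>60)*roi*255).astype(np.uint8)
m2=((im.min(2)>175)*roi*255).astype(np.uint8)
for k in(m,m2):
    k=cv2.morphologyEx(k,cv2.MORPH_CLOSE,np.ones((7,7)))
    r=cv2.minAreaRect(big(k));b=cv2.boxPoints(r);print(r)
    P=np.array([ray(s,p,.092) for p in b]);print(P.round(4),P.mean(0),[np.linalg.norm(P[i]-P[i-1]).round(4) for i in range(4)])
c=cv2.resize(im[290:350,270:380],None,fx=5,fy=5,interpolation=2)
# flap
b=((hsv[...,0]>100)&(hsv[...,0]<130)&(hsv[...,1]>130)).astype(np.uint8)*255;b[:, :335]=0;b[:,460:]=0;b[:140]=0;b[270:]=0
q=cv2.boxPoints(cv2.minAreaRect(big(b)));print(q)
# lower edge rows are front
for p in q: 
    z=.178 if p[1]>215 else .212
    print(p,ray(s,p,z).round(4))
cad=im[140:260,325:460];c2=cv2.resize(cad,None,fx=4,fy=4,interpolation=2)
o=np.zeros((790,560,3),np.uint8);o[:300,:550]=c;o[305:785,:540]=c2;cv2.imwrite("pics/c1.png",cv2.resize(o,None,fx=.75,fy=.75))
E
```

```text
[160. 170. 188.]
((326.03131103515625, 321.2100830078125), (79.80550384521484, 27.98091697692871), 11.51383113861084)
[[ 0.412   0.1048  0.092 ]
 [ 0.4674  0.0947  0.092 ]
 [ 0.438  -0.065   0.092 ]
 [ 0.3827 -0.0543  0.092 ]] [0.4250269  0.02005518 0.092     ] [np.float64(0.1617), np.float64(0.0563), np.float64(0.1624), np.float64(0.0564)]
((323.6131286621094, 322.35687255859375), (75.91177368164062, 11.543810844421387), 11.768289566040039)
[[ 0.4255  0.1028  0.092 ]
 [ 0.4483  0.0985  0.092 ]
 [ 0.4197 -0.053   0.092 ]
 [ 0.3969 -0.0485  0.092 ]] [0.42259342 0.02494137 0.092     ] [np.float64(0.154), np.float64(0.0232), np.float64(0.1542), np.float64(0.0232)]
[[347. 183.]
 [444. 183.]
 [444. 245.]
 [347. 245.]]
[347. 183.] [ 0.6887 -0.0091  0.212 ]
[444. 183.] [ 0.6928 -0.1906  0.212 ]
[444. 245.] [ 0.579  -0.1991  0.178 ]
[347. 245.] [ 0.5753 -0.0134  0.178 ]
```

View pics/c1.png

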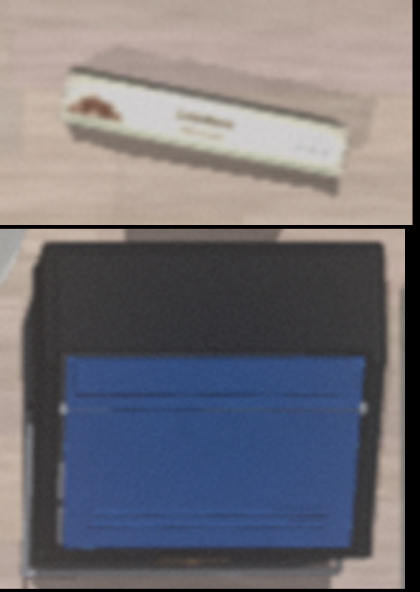

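The crop shows the carton's cream top face with corners at about (288,308), (363,323), (361,337) and (288,322). The axle pins are at (346,200) and (446,200), and the back hood corners at (340,145) and (452,145).

Run:
```python
from h import *
import pickle
s=pickle.load(open("top0.pkl","rb"));d=pickle.load(open("side0.pkl","rb"))
P=np.array([ray(s,p,.092) for p in[(287.9,307.9),(362.8,323),(360.7,336.7),(288.1,322.5)]]);print("carton",P.round(4),P.mean(0), np.degrees(np.arctan2(*(P[0]-P[1]+P[3]-P[2])[:2]*[-1,1])))
for n,z,ps in(("axle",.21,[(346,199.75),(446,199.75)]),("back",.226,[(340,144.8),(452.3,144.8)]),("flapfront",.178,[(346.7,246.4),(442.3,249)])):
    A=np.array([ray(s,p,z) for p in ps]);v=A[0]-A[1];print(n,A.round(4),A.mean(0).round(4),"yaw",np.degrees(np.arctan2(-v[0],v[1])).round(2),np.linalg.norm(v))
# flap corners in side view
im=d["pixels"];hsv=cv2.cvtColor(im,cv2.COLOR_BGR2HSV)
b=((hsv[...,0]>100)&(hsv[...,0]<130)&(hsv[...,1]>150)).astype(np.uint8)*255;b[:,:255]=0;b[:130]=0;b[220:]=0;b[:,345:]=0
c=big(b);print(cv2.approxPolyDP(c,4,True)[:,0])
for p in cv2.approxPolyDP(c,4,True)[:,0]: print(p,[ray(d,p,z).round(3)[:2] for z in(.176,.212,.223)])
print("jar etc",[ray(s,p,z).round(3) for p,z in(((281,229),.1),((208,208),.149))])
```

```text
carton [[ 0.4505  0.098   0.092 ]
 [ 0.4226 -0.0547  0.092 ]
 [ 0.395  -0.0508  0.092 ]
 [ 0.4211  0.097   0.092 ]] [0.42230261 0.02237158 0.092     ] -10.173620268700054
axle [[ 0.6575 -0.0078  0.21  ]
 [ 0.6616 -0.1949  0.21  ]] [ 0.6596 -0.1013  0.21  ] yaw 1.26 0.187114975327529
back [[ 0.7572  0.006   0.226 ]
 [ 0.7623 -0.2026  0.226 ]] [ 0.7598 -0.0983  0.226 ] yaw 1.39 0.20859280670959376
flapfront [[ 0.5726 -0.0129  0.178 ]
 [ 0.5713 -0.1959  0.178 ]] [ 0.5719 -0.1044  0.178 ] yaw -0.42 0.18299844119359396
[[280 140]
 [262 183]
 [323 210]
 [334 165]]
[280 140] [array([ 0.715, -0.292]), array([ 0.698, -0.217]), array([ 0.693, -0.193])]
[262 183] [array([ 0.706, -0.088]), array([ 0.69 , -0.026]), array([ 0.685, -0.006])]
[323 210] [array([ 0.572, -0.013]), array([0.564, 0.045]), array([0.562, 0.062])]
[334 165] [array([ 0.577, -0.196]), array([ 0.569, -0.127]), array([ 0.566, -0.105])]
jar etc [array([0.61 , 0.115, 0.1  ]), array([0.644, 0.257, 0.149])]
```

```bash
cat >> h.py <<'E'
from scipy.spatial.transform import Rotation as Ro
def go(pos,yaw,o=None):
    "linear/dr for tool down at pos, tool y axis at world angle yaw (deg)"
    if o is None:
        from workcell import observe; o=observe()
    R=Ro.from_quat(o["tool_rot"]); a=np.radians(yaw)
    y=np.array([np.cos(a),np.sin(a),0]);z=np.array([0,0,-1.]);x=np.cross(y,z)
    T=Ro.from_matrix(np.c_[x,y,z])
    print(pos,"lin",R.inv().apply(np.array(pos)-o["tcp_pos"]).round(4).tolist(),"dr",((R.inv()*T).as_rotvec()/2/np.pi).round(4).tolist())
E
python3 - <<'E'
from h import *
go((.41,-.3,.26),-10.2);go((.423,.0225,.15),-10.2)
E
```

```text
(0.41, -0.3, 0.26) lin [0.3124, -0.1988, -0.0377] dr [-0.0002, -0.0002, -0.1776]
(0.423, 0.0225, 0.15) lin [0.413, -0.5053, 0.0728] dr [-0.0002, -0.0002, -0.1776]
```

Request:
step_arm(
  hand=[-1, -1, -1, -1, -1, -1, -1, -1, -1, -1, -1, -1, -1, -1, -1, -1, -1, -1, -1, -1],
  linear=[
    [0.312, -0.199, -0.038],
    [0.312, -0.199, -0.038],
    [0.312, -0.199, -0.038],
    [0.312, -0.199, -0.038],
    [0.312, -0.199, -0.038],
    [0.312, -0.199, -0.038],
    [0.312, -0.199, -0.038],
    [0.312, -0.199, -0.038],
    [0.312, -0.199, -0.038],
    [0.312, -0.199, -0.038],
    [0.413, -0.505, 0.073],
    [0.413, -0.505, 0.073],
    [0.413, -0.505, 0.073],
    [0.413, -0.505, 0.073],
    [0.413, -0.505, 0.073],
    [0.413, -0.505, 0.073],
    [0.413, -0.505, 0.073],
    [0.413, -0.505, 0.073],
    [0.413, -0.505, 0.073],
    [0.413, -0.505, 0.073],
  ],
  dr=[
    [0, 0, -0.1776],
    [0, 0, -0.1776],
    [0, 0, -0.1776],
    [0, 0, -0.1776],
    [0, 0, -0.1776],
    [0, 0, -0.1776],
    [0, 0, -0.1776],
    [0, 0, -0.1776],
    [0, 0, -0.1776],
    [0, 0, -0.1776],
    [0, 0, -0.1776],
    [0, 0, -0.1776],
    [0, 0, -0.1776],
    [0, 0, -0.1776],
    [0, 0, -0.1776],
    [0, 0, -0.1776],
    [0, 0, -0.1776],
    [0, 0, -0.1776],
    [0, 0, -0.1776],
    [0, 0, -0.1776],
  ],
  grip_force=12,
)

```text
time: 1.77
tcp_pos: [0.4217, 0.024, 0.1488]
tool_rot: [0.766, 0.643, -0.001, -0.002]
ft_force: [0.1, -0.6, 0.7]
finger_gap: 0.0877
```

Run:
```python
from h import *
from workcell import snapshot,observe
o=observe();print(o["time"],o["tcp_pos"])
go((.423,.0225,.062),-10.2,o)
s=snapshot("side");cv2.imwrite("pics/side1.png",cv2.resize(s["pixels"][130:370,300:560],None,fx=2.3,fy=2.3))
```

```text
1.7667 [0.42172772 0.02402946 0.14877162]
(0.423, 0.0225, 0.062) lin [-0.0014, 0.0018, 0.0868] dr [-0.0006, -0.0002, 0.0006]
```

View pics/side1.png

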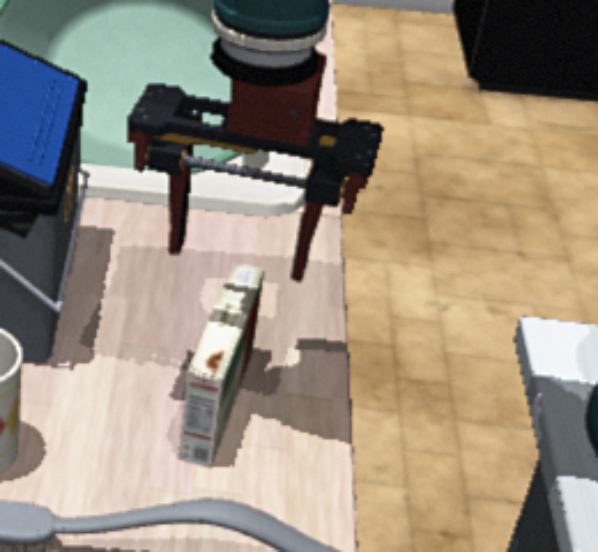

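The fingers straddle the carton, whose top face runs from about (200,370) to (245,270) in the crop. Descending to grip.

Request:
step_arm(
  hand=[-1, -1, -1, -1, -1, -1, 1, 1, 1, 1, 1, 1, 1, 1, 1, 1],
  linear=[
    [-0.001, 0.002, 0.02],
    [-0.001, 0.002, 0.04],
    [-0.001, 0.002, 0.06],
    [-0.001, 0.002, 0.08],
    [-0.001, 0.002, 0.087],
    [-0.001, 0.002, 0.087],
    [-0.001, 0.002, 0.087],
    [-0.001, 0.002, 0.087],
    [-0.001, 0.002, 0.087],
    [-0.001, 0.002, 0.087],
    [-0.001, 0.002, 0.087],
    [-0.001, 0.002, 0.087],
    [-0.001, 0.002, 0.087],
    [-0.001, 0.002, 0.087],
    [-0.001, 0.002, 0.087],
    [-0.001, 0.002, 0.087],
  ],
  dr=[
    [0, 0, 0],
    [0, 0, 0],
    [0, 0, 0],
    [0, 0, 0],
    [0, 0, 0],
    [0, 0, 0],
    [0, 0, 0],
    [0, 0, 0],
    [0, 0, 0],
    [0, 0, 0],
    [0, 0, 0],
    [0, 0, 0],
    [0, 0, 0],
    [0, 0, 0],
    [0, 0, 0],
    [0, 0, 0],
  ],
  grip_force=12,
)

```text
time: 3.15
tcp_pos: [0.424, 0.0214, 0.0624]
tool_rot: [0.766, 0.642, -0.0, -0.001]
ft_force: [-0.7, 0.7, 2.2]
finger_gap: 0.0303
```

Run:
```python
from h import *
from workcell import observe
o=observe();print(o["time"],o["tcp_pos"],o["finger_gap"],o["ft_force"])
# mouth, shifted 2 mm forward, centred carton y offset measured
go((.423,.0225,.30),1.3,o);go((.617,-.102,.31),1.3,o)
```

```text
3.15 [0.42403529 0.02136005 0.06243702] 0.03031994326798082 [-0.69325649  0.68535825  2.20095852]
(0.423, 0.0225, 0.3) lin [0.0012, -0.0018, -0.2376] dr [-0.0004, -0.0002, -0.0315]
(0.617, -0.102, 0.31) lin [-0.0876, 0.211, -0.2481] dr [-0.0004, -0.0002, -0.0315]
```

Request:
step_arm(
  hand=[1, 1, 1, 1, 1, 1, 1, 1, 1, 1, 1, 1, 1, 1, 1, 1, 1, 1, 1, 1],
  linear=[
    [0, 0, -0.025],
    [0, 0, -0.055],
    [0, 0, -0.085],
    [0, 0, -0.115],
    [0, 0, -0.145],
    [0, 0, -0.175],
    [0, 0, -0.205],
    [0, 0, -0.238],
    [0, 0, -0.248],
    [-0.012, 0.029, -0.248],
    [-0.024, 0.058, -0.248],
    [-0.036, 0.087, -0.248],
    [-0.048, 0.116, -0.248],
    [-0.06, 0.145, -0.248],
    [-0.072, 0.174, -0.248],
    [-0.082, 0.198, -0.248],
    [-0.088, 0.211, -0.248],
    [-0.088, 0.211, -0.248],
    [-0.088, 0.211, -0.248],
    [-0.088, 0.211, -0.248],
  ],
  dr=[
    [0, 0, 0],
    [0, 0, 0],
    [0, 0, 0],
    [0, 0, -0.0315],
    [0, 0, -0.0315],
    [0, 0, -0.0315],
    [0, 0, -0.0315],
    [0, 0, -0.0315],
    [0, 0, -0.0315],
    [0, 0, -0.0315],
    [0, 0, -0.0315],
    [0, 0, -0.0315],
    [0, 0, -0.0315],
    [0, 0, -0.0315],
    [0, 0, -0.0315],
    [0, 0, -0.0315],
    [0, 0, -0.0315],
    [0, 0, -0.0315],
    [0, 0, -0.0315],
    [0, 0, -0.0315],
  ],
)

```text
time: 4.82
tcp_pos: [0.6158, -0.1018, 0.3088]
tool_rot: [0.699, 0.715, -0.001, -0.002]
ft_force: [-0.8, -0.0, -1.0]
finger_gap: 0.0302
```

Run:
```python
from h import *
from workcell import observe,snapshot
o=observe();print(o["time"],o["tcp_pos"],o["finger_gap"],o["ft_force"])
go((.617,-.102,.177),1.3,o)
s=snapshot("side");im=s["pixels"].copy()
a=np.radians(1.3);X=np.array([.617,-.102])
for sx in(-1,1):
  for sy in(-1,1):
    for z in(.34,.248):
      p=np.array([sx*.015,sy*.0785]);q=X+[np.cos(a)*p[0]-np.sin(a)*p[1],np.sin(a)*p[0]+np.cos(a)*p[1]]
      u=proj(s,[*q,z]).round().astype(int);im[u[1],u[0]]=(255,0,255)
cv2.imwrite("pics/side2.png",cv2.resize(im[20:290,190:420],None,fx=2.2,fy=2.2,interpolation=cv2.INTER_NEAREST))
```

```text
4.8167 [ 0.61582613 -0.1017885   0.30884618] 0.030157569874040335 [-0.79233255 -0.0182356  -0.99511763]
(0.617, -0.102, 0.177) lin [-0.0005, 0.0017, 0.1318] dr [-0.0007, -0.0004, -0.0]
```

View pics/side2.png

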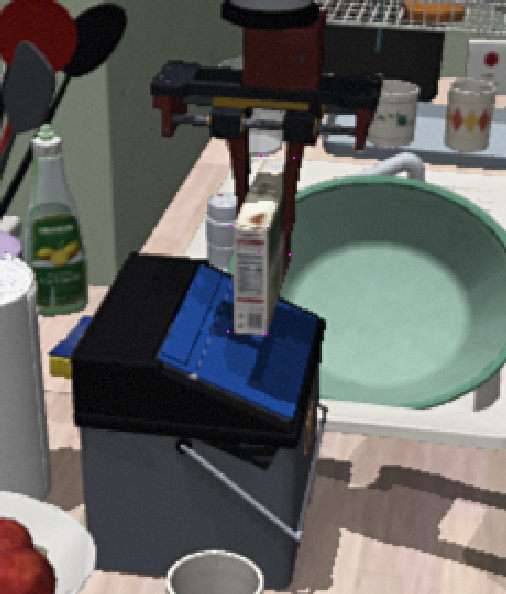

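The held carton matches the predicted outline: its bottom near edge is at (235–267,332) in the crop, over the front part of the flap. Pushing down in two stages.

Request:
step_arm(
  hand=[1, 1, 1, 1, 1, 1, 1, 1],
  linear=[
    [0, 0.001, 0.02],
    [0, 0.001, 0.035],
    [0, 0.001, 0.05],
    [0, 0.001, 0.065],
    [0, 0.001, 0.08],
    [0, 0.001, 0.09],
    [0, 0.001, 0.1],
    [0, 0.001, 0.1],
  ],
  dr=[
    [0, 0, 0],
    [0, 0, 0],
    [0, 0, 0],
    [0, 0, 0],
    [0, 0, 0],
    [0, 0, 0],
    [0, 0, 0],
    [0, 0, 0],
  ],
)

```text
time: 5.53
tcp_pos: [0.6148, -0.1007, 0.2075]
tool_rot: [0.699, 0.715, -0.001, -0.003]
ft_force: [-1.4, -0.8, -0.6]
finger_gap: 0.0299
```

Run:
```python
from h import *
from workcell import observe,snapshot
o=observe();print(o["time"],o["tcp_pos"],o["finger_gap"],o["ft_force"])
go((.6165,-.102,.175),1.3,o)
s=snapshot("side");cv2.imwrite("pics/side3.png",cv2.resize(s["pixels"][60:290,190:420],None,fx=2.2,fy=2.2,interpolation=2))
```

```text
5.5333 [ 0.61475386 -0.10068893  0.20748156] 0.02987613446115773 [-1.42051711 -0.75316599 -0.63642153]
(0.6165, -0.102, 0.175) lin [-0.0014, 0.0019, 0.0325] dr [-0.0011, -0.0005, 0.0001]
```

View pics/side3.png

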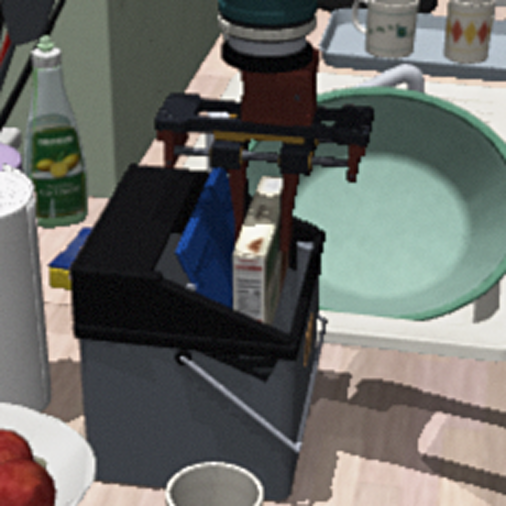

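The flap is well open, with the carton between the flap at about (205,250) and the lip, and nothing is jammed. Next I push on to the drop depth, hold, and release with a small opening.

Request:
step_arm(
  hand=[1, 1, 1, 1, 1, 1, 0.02, 0.02, 0.02, 0.02, 0.02, 0.02],
  linear=[
    [0, 0.001, 0.01],
    [0, 0.001, 0.02],
    [0, 0.001, 0.03],
    [0, 0.001, 0.033],
    [0, 0.001, 0.033],
    [0, 0.001, 0.033],
    [0, 0.001, 0.033],
    [0, 0.001, 0.033],
    [0, 0.001, 0.033],
    [0, 0.001, 0.033],
    [0, 0.001, 0.033],
    [0, 0.001, 0.033],
  ],
  dr=[
    [0, 0, 0],
    [0, 0, 0],
    [0, 0, 0],
    [0, 0, 0],
    [0, 0, 0],
    [0, 0, 0],
    [0, 0, 0],
    [0, 0, 0],
    [0, 0, 0],
    [0, 0, 0],
    [0, 0, 0],
    [0, 0, 0],
  ],
)

```text
time: 6.58
tcp_pos: [0.6164, -0.1009, 0.1758]
tool_rot: [0.699, 0.715, -0.001, -0.003]
ft_force: [0.6, 0.6, 0.7]
finger_gap: 0.0435
```

Run:
```python
from h import *
from workcell import observe,snapshot
o=observe();print(o["time"],o["tcp_pos"],o["finger_gap"],o["ft_force"])
s=snapshot("side");cv2.imwrite("pics/side4.png",cv2.resize(s["pixels"][60:290,190:420],None,fx=2.2,fy=2.2,interpolation=2))
```

```text
6.5833 [ 0.61640946 -0.10090492  0.17583558] 0.0435405917557967 [0.59162509 0.58416987 0.74264294]
```

View pics/side4.png

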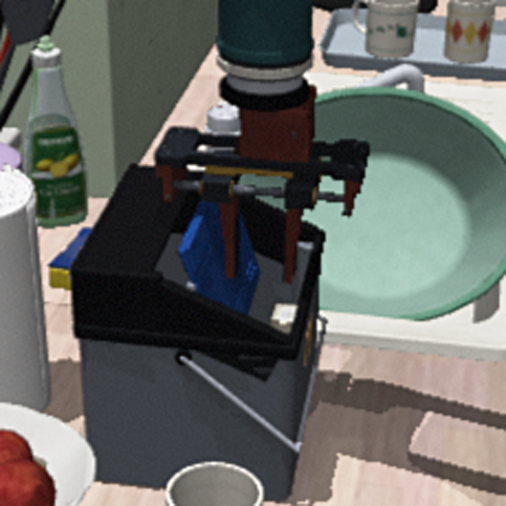

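The carton has dropped inside, with a cream corner visible at about (285,318), and the flap rests on the back finger. Withdrawing upwards.

Request:
step_arm(
  hand=[0.02, 0.02, 0.02, 0.02, 0.02, 0.02, 0.02, 0.02, 0.02, 0.02, 0.02, 0.02, 0.02, 0.02, 0.02, 0.02, 0.02, 0.02],
  linear=[
    [0, 0, -0.015],
    [0, 0, -0.03],
    [0, 0, -0.045],
    [0, 0, -0.06],
    [0, 0, -0.08],
    [0, 0, -0.1],
    [0, 0, -0.13],
    [0, -0.03, -0.15],
    [0, -0.07, -0.15],
    [0, -0.11, -0.15],
    [0, -0.15, -0.15],
    [0, -0.18, -0.15],
    [0, -0.18, -0.15],
    [0, -0.18, -0.15],
    [0, -0.18, -0.15],
    [0, -0.18, -0.15],
    [0, -0.18, -0.15],
    [0, -0.18, -0.15],
  ],
  dr=[
    [0, 0, 0],
    [0, 0, 0],
    [0, 0, 0],
    [0, 0, 0],
    [0, 0, 0],
    [0, 0, 0],
    [0, 0, 0],
    [0, 0, 0],
    [0, 0, 0],
    [0, 0, 0],
    [0, 0, 0],
    [0, 0, 0],
    [0, 0, 0],
    [0, 0, 0],
    [0, 0, 0],
    [0, 0, 0],
    [0, 0, 0],
    [0, 0, 0],
  ],
)

```text
time: 8.13
tcp_pos: [0.4381, -0.1055, 0.3264]
tool_rot: [0.699, 0.715, -0.001, -0.003]
ft_force: [0.4, 0.1, 0.3]
finger_gap: 0.0425
```

Run:
```python
from h import *
from workcell import observe,snapshot
o=observe();print(o["time"],o["tcp_pos"],o["finger_gap"],o["ft_force"])
s=snapshot("side");cv2.imwrite("pics/side5.png",s["pixels"])
import pickle
a=pickle.load(open("side0.pkl","rb"))["pixels"];print("flap region diff",np.abs(a[130:230,215:340].astype(int)-s["pixels"][130:230,215:340]).mean())
```

```text
8.1333 [ 0.43814497 -0.10547139  0.32643647] 0.04253631821520913 [0.38475903 0.10330984 0.32102843]
flap region diff 2.4250666666666665
```

View pics/side5.png

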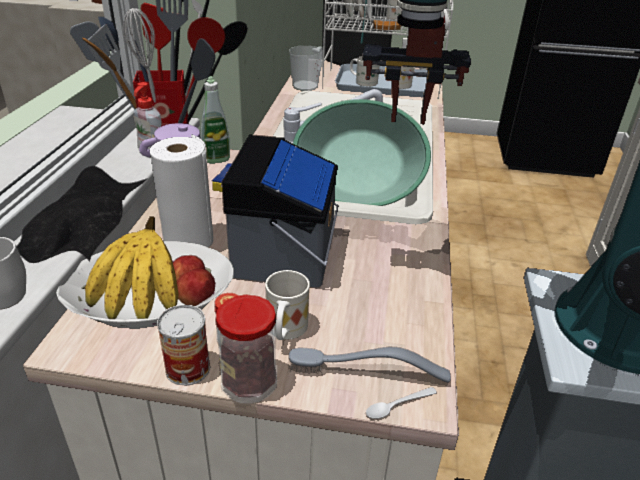

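The flap is shut at (300,180) just as in the first picture, the carton is out of sight inside, the bystanders haven't moved and the hand is clear.

```bash
python3 -c "
from workcell import close_job;print(close_job())"
```

```text
the job is handed in; nothing more can be done
None
```

The carton is inside the caddy and the flap has shut behind it. I gripped it across its thickness, turned it in line with the caddy and pushed it down through the flap. I let go with its underside about 61 mm below the lip by calculation, then pulled the hand clear and handed in the job at about 8 s.

- **Flap:** it looks shut in the last side picture, and its area closely matches the first picture (mean difference 2.4 grey levels). I had no reading of the flap angle.
- **Carton:** it is no longer visible outside the caddy. I could not see it lying on the floor of the caddy; one picture just after release showed only a corner of it inside.
- **Other things:** none of the bystanders looks moved, judging by eye against the first picture.
- **Robot:** the hand is clear of everything, and the wrist force readings stayed at about 2 N or less. No check failed or disagreed.

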